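# Get the prime lens out from behind the battery grip and hood

### The arm

A 7-joint arm with a two-finger parallel gripper is mounted at the origin on the work surface. World frame = base frame: x ahead of the robot, y to its left, z up, the work surface at z = 0. Lengths are in m, angles in rad, forces in N, time in s.
With the tool pointing down it reaches from about 0.425 to 0.925 m from the base axis. Payload 6.8 kg.
Tool frame: the origin (TCP) lies at the very end of the fingers, on their centre line; the grasp point (between the pads) lies 19 mm behind it; z points along the fingers, y is the line along which they close (so a half turn about z gives the same grasp; the last joint's range is limited). The gripper opens to 85 mm and grips with 20 to 120 N. Pads are 22 mm wide; open, the fingers measure 114 mm over their backs; the gripper's body (76 mm by 85 mm) begins 54 mm behind the grasp point. The pads swing forward as they close: fully open they stand 13 mm farther back than shut.
Start: joints at [1.107, 0.477, 0.022, 1.555, -0.011, 1.109, -0.083], TCP at [0.235, -0.633, 0.231] pointing down, gripper open.
Joint ranges: [-2.96, 2.96], [-0.34, 2.1], [-1.41, 1.46], [0.24, 2.44], [-1.37, 4.51], [0.17, 1.92], [-2.96, 2.96]. Speed limits (rad/s): [2.39, 2.39, 3.14, 3.14, 3.14, 3.14, 3.14].

### API

Orientations are given as a rotation vector (axis times angle).
In Python, from bench import get_obs, viewer, r gives the robot as it stands. The module is installed in compiled form; this text tells all that it offers.
- The arm moves only by the tool play_rows, never from a script. Its argument "commands" is a list that holds one entry, the list of rows, each a list of 5 numbers: the gripper's target within -1 to 1 (shut at 1, half-way at 0, fully open at -1), then the shift along the tool's x, y, z scaled (see below), then the turn about the tool's z scaled (see below). A call has 1 to 12 rows; each row is the pose to reach, as a shift and turn from the pose commanded when the call began, along the tool's axes at that moment; what a row does not reach only later rows make up. The controller multiplies each number of a shift by 0.2 m and each number of a turn by pi/2 rad. A row lasts 1/12 s, in which the tool goes at most 41.7 mm and 7.16 degrees, less where a joint would pass 70% of its speed; a pose out of reach is approached as far as the arm can. A call with a number of a shift or a turn outside -1 to 1 is refused whole. A call with a gripper value outside its range is refused whole. The fingers move at their own pace and stop on an object; "grip_force" is the grip in N (left out, the last holds). Time passes only in rows, so rows that repeat a pose let the fingers close. It gives the time, the measured TCP pose, the force, the opening and the grip force at its end, in the units of the state.
- get_obs(): the state, without advancing time (a new reading comes with each control period).
- viewer.grab_frame(name): name is "side" or "top" or "wrist"; returns a dict with "pixels" (420x560x3 uint8, red, green, blue), "fovy" (degrees; the focal length in pixels is half the picture's height over the tangent of half this angle, whatever the lens; pixels are square), "cx", "cy" (the principal point, pixels), "distortion" ([k1, k2, p1, p2, k3] as OpenCV has them; the pictures are not rectified), "world_to_cam" (4x4, takes a point from world to camera coordinates); the wrist camera has in their place "hand_eye" (4x4, takes a point from camera to tool coordinates, whose origin is the TCP and whose axes are the flange's). Camera axes: x right, y up, looking along -z (the intrinsics and any distortion apply to the point x, -y, -z); pixel columns grow to the right and rows downward; lengths in m; the calibration is good to about 2 mm. A picture is of the moment at which its call begins: read the wrist's pose just before it. There is no depth.
- r.hand_in(): hands the job in; it is judged then, once.
Trained networks look in a picture, given as the dict that the camera call returned (one of the last four; its "shot" number tells which), for a name from the list of things; names that differ only in an ending like _2 or _b are one class to them, and where a whole thing is asked for, a point or a joint stands for the part that bears it (a point fixed in the world has none). Each returns a list of dicts, best first, with "score" (0 to 1); they miss things now and then, are a little off and sometimes report something else, mostly with a low value. They report only what shows in the picture. A call takes as long as a camera call.
- viewer.trace(picture, thing): "pixels" (420x560 bool, what is visible of it) and "rect" ([left, top, right, bottom] in pixels, round what is visible of it).
The state is a dict: "clock": time; "joints": joint angles; "qvel": joint speeds; "tau": joint torques, N m; "tcp_pos": TCP position; "orientation": TCP orientation; "contact_force": force on the tool from outside, world axes, zero at the start; "moment": the same for the moment, N m; "grip_width": finger opening in m; "gripper_force": force on a finger pad.
Only numpy, scipy, OpenCV 4.12 (cv2) and the standard library are available. Lean on these libraries where they do the work, as an engineer would, in place of code of your own. Each camera call takes 0.05 s, during which the arm holds its last target. There are 200 camera calls.

### The job

The prime lens stands at the back of the wooden stand, shut in by the battery grip and the square lens hood: without shifting the lens yet, move those two onto the grey tray, then take the lens out and stand it in the middle of the round green mat while they wait there. Then put the grip and the hood back, each on the pad (blue or white) it came from and placed just as it stood before. Keep the lens upright throughout, and leave the white rear cap and the tripod plate where they lie.

Things in the scene. Friction and masses are not known exactly. Their poses are not given: they have to be found in the camera images.
- lens: prime lens, loose, 280 g: an upright black cylinder 62 mm in diameter and 62 mm tall with a brass ring near the top and a glass front on top; its lowest 5 mm is a steel mount 54 mm in diameter. Origin: centre of its underside, z up its axis. It starts in the niche of the stand
- grip: battery grip, loose, about 220 g: black block 84 (own x) x 48 (y) x 36 mm high; on the middle of its top a grey tower, 34 (x) x 22 mm (y), from 36 to 70 mm height, the part to hold. Origin: centre of the underside, z up. Starts on one of the two pads (which one varies), its x along the stand's x within 0.03 rad
- hood: square silicone lens hood, loose, about 60 g: black open box 62 x 62 x 34 mm high, 5 mm walls, red line on its rim; stiff, held across the outside of two opposite walls. Origin: centre of its underside, z up, x and y square to the walls. Starts on the other pad, 7 mm beside the grip and 16 mm in front of the lens, so easiest taken along the stand's y once the grip is gone
- stand: fixed light-wood stand, base plate 210 (own x) x 136 x 6 mm; origin: centre of its underside. At its back (+x) a niche open to front and top: inner faces of the side walls at y = +-42 mm, walls 8 mm thick, x = 19 to 105; back wall's face at x = 99; all 66 mm high. The lens stands in it at about x 35, y 0 on the base plate; there is room for fingers only behind it and, once cleared, in front (stand's x)
- pad_blue: fixed blue pad on the stand, 100 mm (own x, along the stand's x) by 58 mm, 2 mm thick, at x = -44 mm and y = +31 or -31 mm of the stand (it changes places with the white one). Origin: centre of its underside, 6 mm above the table; its top is 8 mm above the table
- pad_white: fixed white pad on the stand, same size as the blue pad and beside it, on the other side of the stand's middle
- tray: fixed grey side tray, 240 mm (own x) by 150 mm (own y), floor 4 mm above the table, low 5 mm thick rim 10 mm high; left or right of the stand, yaw varies. Origin: centre of its underside
- mat: fixed round green mat, 100 mm in diameter, 3 mm thick, on the other side of the stand from the tray. Origin: centre of its underside
- rear_cap: bystander: loose white disc, plastic rear lens cap 60 mm in diameter and 16 mm high, lying in front of the stand. Origin: centre of its underside
- tripod_plate: bystander: loose small aluminium tripod plate 50 by 42 by 9 mm with a brass screw standing 7 mm up from it, lying in front of the stand. Origin: centre of its underside

How it is judged:
By the outcome, as a careful person would: the job done as asked, in the order asked, and still so for the second after the job is handed in, with the robot touching nothing.
It also fails if it takes over 109 s, if anything falls off the work surface, if the arm or the gripper's body presses on something with over 40 N, if the wrist force passes 120 N, or if a joint passes its speed limit or range.

## Working session

There is one attempt and no reset: what is moved stays moved. The work goes in short steps, Python scripts to look and compute and a tool call to move; the robot and the scene stay as the last step left them, time stands still between calls to the robot, and variables do not carry over. Pictures are saved under pics/ and viewed, at most 14 in all, crops included, and the job is handed in when it is done.

Besides the shell and the picture viewer there is one more tool, called after ">>>" by a JSON object that holds its "fn" and its "kwargs". play_rows: Moves the arm, as the interface text tells. Shifts and turns lie within -1 to 1; 1 stands for 0.2 m of shift or pi/2 rad of turn. Its arguments: {"type":"object","properties":{"commands":{"type":"array","items":{"type":"array","items":{"type":"array","items":{"type":"number","minimum":-1,"maximum":1}}}},"grip_force":{"type":"number"}},"required":["commands"]}

```bash
mkdir -p pics
cat > h.py <<'E'
import numpy as np, cv2
from scipy.spatial.transform import Rotation as R
from bench import get_obs, viewer, r
def K(p):
    f=210/np.tan(np.radians(p["fovy"])/2)
    return np.array([[f,0,p["cx"]],[0,f,p["cy"]],[0,0,1.]]), np.array(p["distortion"],float)
def cam2world(p,o=None):
    if "world_to_cam" in p: return np.linalg.inv(np.array(p["world_to_cam"]))
    T=np.eye(4);T[:3,:3]=R.from_rotvec(o["orientation"]).as_matrix();T[:3,3]=o["tcp_pos"]
    return T@np.array(p["hand_eye"])
def to_plane(p,uv,z,o=None):
    k,d=K(p);n=cv2.undistortPoints(np.array(uv,float).reshape(-1,1,2),k,d).reshape(-1,2)
    T=cam2world(p,o);D=np.c_[n[:,0],-n[:,1],-np.ones(len(n))]@T[:3,:3].T
    return T[:3,3]+D*((z-T[2,3])/D[:,2])[:,None]
def proj(p,X,o=None):
    k,d=K(p);T=np.linalg.inv(cam2world(p,o));c=np.atleast_2d(X)@T[:3,:3].T+T[:3,3]
    c=c*[1,-1,-1]
    return cv2.projectPoints(c,np.zeros(3),np.zeros(3),k,d)[0].reshape(-1,2)
def grab(n):
    o=get_obs();return viewer.grab_frame(n),o
def save(p,name,s=1.4): cv2.imwrite("pics/"+name,cv2.resize(np.ascontiguousarray(p["pixels"][:,:,::-1]),None,fx=s,fy=s))
E
python3 - <<'E'
from h import *
print(get_obs())
for n in("top","side"):
    p,o=grab(n);save(p,n+"0.png",1.4)
    for t in("lens","grip","hood","stand","pad_blue","pad_white","tray","mat","rear_cap","tripod_plate"):
        q=viewer.trace(p,t)
        if not q: print(n,t,None);continue
        m=q[0]["pixels"].astype(np.uint8);c=max(cv2.findContours(m,0,2)[0],key=cv2.contourArea)
        b=cv2.boxPoints(cv2.minAreaRect(c));M=cv2.moments(m,True)
        z={"lens":.068,"grip":.044,"hood":.042,"stand":.006,"pad_blue":.008,"pad_white":.008,"tray":.01,"mat":.003,"rear_cap":.016,"tripod_plate":.009}[t]
        if n=="top":print(t,round(q[0]["score"],2),np.round(q[0]["rect"]),"c",to_plane(p,[[M["m10"]/M["m00"],M["m01"]/M["m00"]]],z)[0,:2].round(3),"box",to_plane(p,b,z)[:,:2].round(3).tolist())
        else:print(t,round(q[0]["score"],2),np.round(q[0]["rect"]))
    print(cam2world(p)[:3,3].round(3))
E
```

```text
{'clock': 0.0, 'joints': array([ 1.10692602,  0.47783063,  0.02233696,  1.5564592 , -0.01150242,
        1.1092646 , -0.08310634]), 'qvel': array([ 1.24679606e-03,  5.02908604e-04, -8.34101510e-04,  5.91526252e-04,
       -1.59947582e-03,  8.28612371e-05,  4.84176215e-04]), 'tau': array([-3.14904582e-04, -5.96457160e+01,  1.60784293e+00, -2.81190974e+01,
        1.24289698e-02,  9.47297638e-03, -5.09779943e-05]), 'tcp_pos': array([ 0.23489491, -0.63218407,  0.23030191]), 'orientation': array([-3.09026582e+00, -5.55611389e-01,  7.14842026e-04]), 'contact_force': array([-0.7307103 ,  0.08461259,  0.43848793]), 'moment': array([-0.06167575, -0.03500476,  0.01023221]), 'gripper_force': 0.0, 'grip_width': 0.0851905463159582}
lens 0.95 [279. 151. 309. 187.] c [ 0.617 -0.014] box [[0.649, 0.015], [0.649, -0.045], [0.584, -0.045], [0.584, 0.015]]
grip 0.86 [296. 184. 324. 225.] c [ 0.542 -0.045] box [[0.582, -0.022], [0.582, -0.07], [0.503, -0.069], [0.502, -0.022]]
hood 0.6 [263. 192. 295. 218.] c [0.543 0.015] box [[0.574, 0.045], [0.574, -0.014], [0.514, -0.014], [0.514, 0.045]]
stand 0.6
[... 521 characters left out ...]
493 0.296] box [[0.492, 0.366], [0.561, 0.297], [0.495, 0.227], [0.426, 0.296]]
rear_cap 0.75 [340. 261. 375. 291.] c [ 0.409 -0.143] box [[0.409, -0.102], [0.45, -0.142], [0.407, -0.185], [0.367, -0.144]]
tripod_plate 0.87 [201. 252. 227. 282.] c [0.418 0.148] box [[0.427, 0.179], [0.449, 0.144], [0.408, 0.117], [0.386, 0.153]]
[ 0.46  -0.002  0.962]
lens 0.68 [313. 194. 343. 233.]
grip 0.55 [265. 208. 318. 253.]
hood 0.65 [265. 201. 298. 224.]
stand 0.56 [247. 183. 378. 267.]
pad_blue 0.59 [255. 221. 268. 237.]
side pad_white None
tray 0.91 [210. 308. 419. 420.]
mat 0.57 [215. 157. 257. 180.]
rear_cap 0.94 [201. 274. 241. 311.]
tripod_plate 0.84 [195. 193. 225. 210.]
[ 0.382 -0.752  0.517]
```

View pics/top0.png

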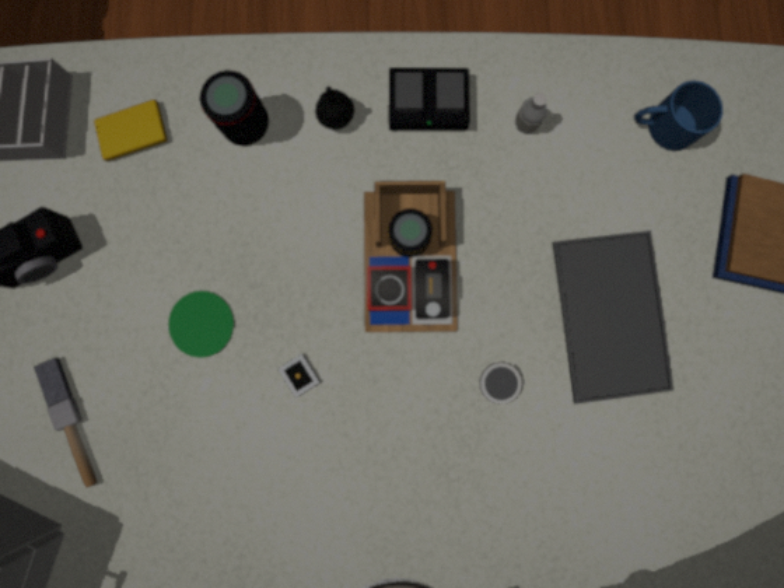

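View pics/side0.png

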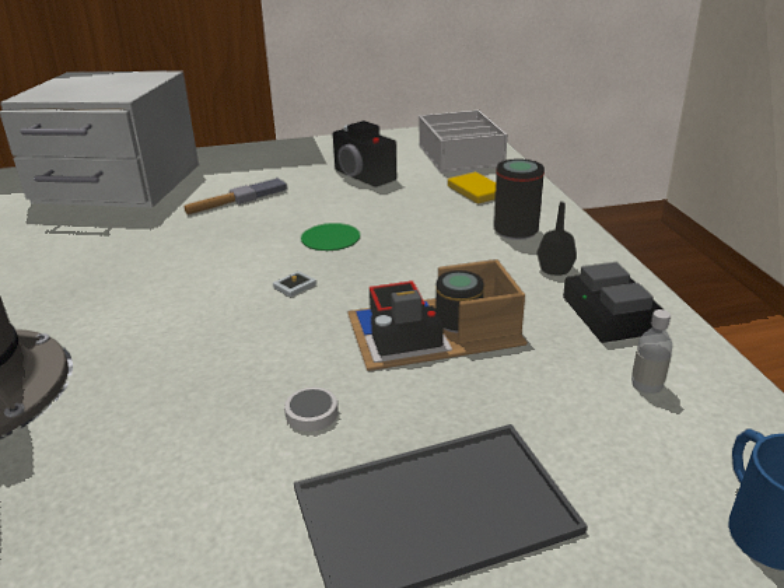

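Top view (784 px wide): grip stands on the white pad at (432,288), hood on the blue pad at (390,290), lens in the niche at (410,230). The tray is on the right at (612,317), the mat on the left at (201,323), and the cap and plate are in front. The traces of the stand, tray and pads were wrong, so I'll measure those up close.

>>> {"fn": "play_rows", "kwargs": {"commands": [[[-1, 0.84, -0.78, -0.12, 0], [-1, 0.84, -0.78, -0.12, 0], [-1, 0.84, -0.78, -0.12, 0], [-1, 0.84, -0.78, -0.12, 0], [-1, 0.84, -0.78, -0.12, 0], [-1, 0.84, -0.78, -0.12, 0]]]}}

```text
clock: 1.6
tcp_pos: [0.3411, -0.4234, 0.256]
orientation: [-3.09, -0.564, -0.003]
contact_force: [0.1, -0.2, -0.6]
grip_width: 0.0853
gripper_force: 0.0
```

>>> {"fn": "play_rows", "kwargs": {"commands": [[[-1, 0.84, -0.78, -0.12, 0], [-1, 0.84, -0.78, -0.12, 0], [-1, 0.84, -0.78, -0.12, 0], [-1, 0.84, -0.78, -0.12, 0], [-1, 0.84, -0.78, -0.12, 0], [-1, 0.84, -0.78, -0.12, 0]]]}}

```text
clock: 2.1
tcp_pos: [0.4437, -0.2182, 0.2803]
orientation: [-3.09, -0.564, -0.004]
contact_force: [0.3, 0.7, 0.4]
grip_width: 0.085
gripper_force: 0.0
```

>>> {"fn": "play_rows", "kwargs": {"commands": [[[-1, 0.84, -0.78, -0.12, 0.2266], [-1, 0.84, -0.78, -0.12, 0.2266], [-1, 0.84, -0.78, -0.12, 0.2266], [-1, 0.84, -0.78, -0.12, 0.2266], [-1, 0.84, -0.78, -0.12, 0.2266], [-1, 0.84, -0.78, -0.12, 0.2266], [-1, 0.84, -0.78, -0.12, 0.2266], [-1, 0.84, -0.78, -0.12, 0.2266]]]}}

```text
clock: 2.77
tcp_pos: [0.5452, -0.0157, 0.3035]
orientation: [-3.141, -0.008, -0.001]
contact_force: [-0.3, -1.5, -1.0]
grip_width: 0.0854
gripper_force: 0.0
```

```bash
cat >> h.py <<'E'
def phi(o):
    M=R.from_rotvec(o["orientation"]).as_matrix();return np.arctan2(M[1,0],M[0,0])
def cmd(xyz,ph,o=None):
    "scaled row numbers (x,y,z,turn) to bring TCP to xyz with tool-x heading ph"
    o=o or get_obs();M=R.from_rotvec(o["orientation"]).as_matrix()
    d=M.T@(np.array(xyz)-o["tcp_pos"]);t=(phi(o)-ph+np.pi)%(2*np.pi)-np.pi
    return np.r_[d/.2,t/(np.pi/2)].round(4).tolist()
def st():
    o=get_obs();print("t",round(o["clock"],2),"tcp",o["tcp_pos"].round(4),"phi",round(phi(o),4),"tilt",R.from_rotvec(o["orientation"]).as_matrix()[:,2].round(3),"w",round(o["grip_width"],4),"F",o["contact_force"].round(1),"gf",round(o["gripper_force"],1),"j",o["joints"].round(2));return o
E
python3 - <<'E'
from h import *
st()
p,o=grab("wrist");save(p,"w1.png",1.4)
print(np.array(p["hand_eye"]).round(3))
for t,z in(("lens",.068),("grip",.044),("hood",.042)):
    q=viewer.trace(p,t)
    for a in q[:2]:
        m=a["pixels"].astype(np.uint8);c=max(cv2.findContours(m,0,2)[0],key=cv2.contourArea);b=cv2.boxPoints(cv2.minAreaRect(c))
        print(t,a["score"],np.round(a["rect"]),to_plane(p,b,z,o)[:,:2].round(3).tolist())
E
```

```text
t 2.77 tcp [ 0.5452 -0.0157  0.3035] phi 0.0051 tilt [ 0.001  0.001 -1.   ] w 0.0854 F [-0.3 -1.5 -1. ] gf 0.0 j [ 0.21  0.22 -0.35  1.76  0.08  1.17 -1.73]
[[ 0.001  0.96   0.279  0.071]
 [ 1.    -0.001  0.     0.   ]
 [ 0.     0.279 -0.96  -0.142]
 [ 0.     0.     0.     1.   ]]
lens 0.57 [254.  85. 306. 137.] [[0.652, 0.017], [0.652, -0.042], [0.593, -0.043], [0.593, 0.018]]
grip 0.93 [286. 140. 323. 209.] [[0.589, -0.019], [0.589, -0.068], [0.503, -0.071], [0.502, -0.02]]
grip 0.69 [254.  86. 305. 137.] [[0.638, 0.031], [0.664, -0.025], [0.608, -0.056], [0.58, 0.002]]
hood 0.86 [234. 147. 284. 196.] [[0.579, 0.047], [0.579, -0.014], [0.514, -0.015], [0.514, 0.05]]
```

View pics/w1.png

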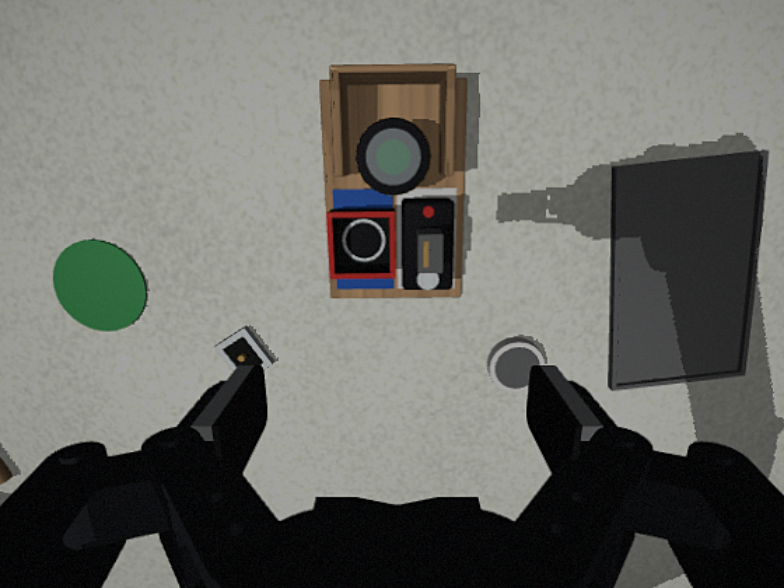

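Wrist view: hood centre at (362,245), grip at (428,244), lens at (393,155), tray corners at (612,168), (768,150), (745,375) and (612,388), mat at (100,285). All of this agrees with the estimates, so next is a closer view.

>>> {"fn": "play_rows", "kwargs": {"commands": [[[-1, 0.08, 0, 0.5, 0], [-1, 0.08, 0, 0.5, 0], [-1, 0.08, 0, 0.5, 0], [-1, 0.08, 0, 0.5, 0], [-1, 0.08, 0, 0.5, 0]]]}}

```text
clock: 3.38
tcp_pos: [0.5599, -0.0198, 0.2029]
orientation: [3.141, -0.003, -0.003]
contact_force: [-0.2, 0.3, 1.4]
grip_width: 0.0854
gripper_force: 0.0
```

Run:
```python
from h import *
st()
p,o=grab("wrist");
im=np.ascontiguousarray(p["pixels"][:,:,::-1])
np.save("w2.npy",im)
for t,z in(("lens",.068),("grip",.044),("hood",.042)):
    for a in viewer.trace(p,t)[:1]:
        m=a["pixels"].astype(np.uint8);c=max(cv2.findContours(m,0,2)[0],key=cv2.contourArea)
        P=to_plane(p,c.reshape(-1,2),z,o)[:,:2].astype(np.float32);rr=cv2.minAreaRect(P)
        print(t,a["score"],np.round(a["rect"]),rr,cv2.minEnclosingCircle(P) if t=="lens" else"")
# metric rectified view at z=.044 : 0.5mm/px
def rect(z,x0,x1,y0,y1,s,name):
    xs=np.arange(x1,x0,-s);ys=np.arange(y1,y0,-s);X,Y=np.meshgrid(xs,ys,indexing="ij")
    q=proj(p,np.c_[X.ravel(),Y.ravel(),np.full(X.size,z)],o).astype(np.float32).reshape(X.shape+(2,))
    g=cv2.remap(im,q[...,0],q[...,1],cv2.INTER_CUBIC)
    for i in range(0,g.shape[0],int(.02/s)):g[i]=g[i]//2+100
    for i in range(0,g.shape[1],int(.02/s)):g[:,i]=g[:,i]//2+100
    return g
a=rect(.043,.49,.66,-.08,.06,.00025,"")
b=rect(.007,.49,.66,-.08,.06,.00025,"")
g=np.hstack([a,b]);g=cv2.resize(g,None,fx=.7,fy=.7);print(g.shape);cv2.imwrite("pics/w2.png",cv2.convertScaleAbs(g,alpha=1.6))
w=np.array([[612,168],[768,150],[745,375],[612,388]])/1.4
```

```text
t 3.38 tcp [ 0.5599 -0.0198  0.2029] phi -0.0021 tilt [-0.002 -0.    -1.   ] w 0.0854 F [-0.2  0.3  1.4] gf 0.0 j [ 0.2   0.34 -0.34  1.84  0.13  0.98 -1.77]
lens 0.6 [238.  92. 308. 164.] ((0.6222246885299683, -0.013063553720712662), (0.060098085552453995, 0.060257166624069214), 87.83404541015625) ((0.622478723526001, -0.012802929617464542), 0.030568651854991913)
grip 0.59 [283. 158. 331. 246.] ((0.5470520853996277, -0.044442012906074524), (0.08672884106636047, 0.0471523255109787), 1.118135929107666) 
hood 0.76 [212. 168. 279. 239.] ((0.5472192764282227, 0.015552544966340065), (0.06850963830947876, 0.0637926459312439), 1.0593326091766357) 
(477, 784, 3)
```

View pics/w2.png

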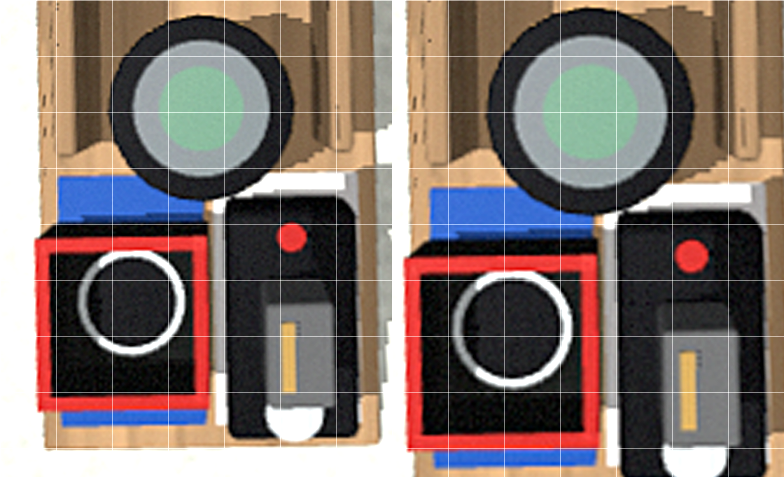

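Rectified view (0.357 mm/px, left panel, z=43 mm): hood rim spans cols 36–208 and rows 237–411, so its centre is (0.544, 0.016). The grip block gives (0.545, -0.044). Yaw is about +0.02 and the lens is at (0.622, -0.013).

Run:
```python
from h import *
p,o=grab("wrist")
o2=dict(o);o2["tcp_pos"]=np.array([.5452,-.0157,.3035]);o2["orientation"]=np.array([-3.141,-.008,-.001])
w=np.array([[612,168],[768,150],[745,375],[612,388]])/1.4
T=to_plane(p,w,.01,o2)[:,:2];print("tray wrist",T.round(3).tolist(),T.mean(0))
m=np.array([[53,278],[148,290],[97,239],[107,331]])/1.4
print("mat wrist",to_plane(p,m,.003,o2)[:,:2].round(3).tolist())
q,_=grab("top")
w=np.array([[553,242],[650,232],[672,388],[575,403]])/1.4
T=to_plane(q,w,.01)[:,:2];print("tray top",T.round(3).tolist(),T.mean(0))
m=np.array([[168,323],[235,323],[201,290],[201,357]])/1.4
print("mat top",to_plane(q,m,.003)[:,:2].round(3).tolist())
print(cmd([.545,-.0442,.11],.02))
```

```text
tray wrist [[0.615, -0.221], [0.635, -0.373], [0.397, -0.403], [0.382, -0.254]] [ 0.50702003 -0.3126833 ]
mat wrist [[0.502, 0.345], [0.489, 0.244], [0.543, 0.289], [0.443, 0.297]]
tray top [[0.614, -0.226], [0.631, -0.374], [0.399, -0.402], [0.378, -0.255]] [ 0.50559639 -0.31401831]
mat top [[0.492, 0.347], [0.493, 0.244], [0.542, 0.297], [0.442, 0.295]]
[-0.083, 0.128, 0.4747, -0.013]
```

>>> {"fn": "play_rows", "kwargs": {"commands": [[[-1, -0.083, 0.128, 0.47, -0.013], [-1, -0.083, 0.128, 0.47, -0.013], [-1, -0.083, 0.128, 0.47, -0.013], [-1, -0.083, 0.128, 0.47, -0.013], [-1, -0.083, 0.128, 0.6, -0.013], [-1, -0.083, 0.128, 0.7, -0.013], [-1, -0.083, 0.128, 0.77, -0.013], [-1, -0.083, 0.128, 0.77, -0.013], [-1, -0.083, 0.128, 0.77, -0.013]]], "grip_force": 40}}

```text
clock: 4.43
tcp_pos: [0.5452, -0.0435, 0.0506]
orientation: [-3.141, -0.033, -0.002]
contact_force: [-1.0, 0.1, 0.7]
grip_width: 0.0852
gripper_force: 0.0
```

Run:
```python
from h import *
st();p,o=grab("wrist");save(p,"w3.png",1.0);print(cmd([.545,-.0442,.05],.02))
```

```text
t 4.43 tcp [ 0.5452 -0.0435  0.0506] phi 0.0208 tilt [ 0.002  0.    -1.   ] w 0.0852 F [-1.   0.1  0.7] gf 0.0 j [ 0.19  0.53 -0.29  1.99  0.24  0.66 -1.79]
[-0.003, 0.0028, 0.0055, 0.0004]
```

View pics/w3.png

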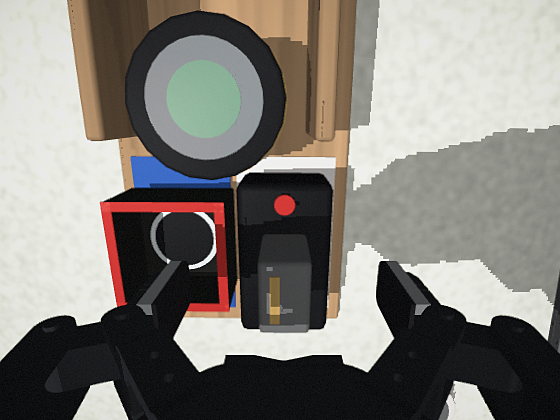

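The fingers at (170,290) and (395,290) straddle the tower at (284,282) and clear the hood. Next: close, then lift.

>>> {"fn": "play_rows", "kwargs": {"commands": [[[1, 0, 0, 0, 0], [1, 0, 0, 0, 0], [1, 0, 0, 0, 0], [1, 0, 0, 0, 0], [1, 0, 0, 0, 0], [1, 0, 0, 0, 0], [1, 0, 0, 0, 0], [1, 0, 0, 0, 0], [1, 0, 0, 0, 0], [1, 0, 0, 0, 0]]], "grip_force": 40}}

```text
clock: 5.32
tcp_pos: [0.5442, -0.044, 0.0497]
orientation: [3.141, 0.032, 0.001]
contact_force: [-1.9, -0.1, 4.4]
grip_width: 0.0212
gripper_force: 40.1
```

>>> {"fn": "play_rows", "kwargs": {"commands": [[[1, 0, 0, -0.05, 0], [1, 0, 0, -0.12, 0], [1, 0, 0, -0.25, 0], [1, 0, 0, -0.4, 0], [1, 0, 0, -0.4, 0], [1, 0, 0, -0.4, 0]]]}}

```text
clock: 5.82
tcp_pos: [0.5449, -0.0442, 0.1309]
orientation: [3.141, 0.031, 0.005]
contact_force: [-0.1, -0.5, -2.6]
grip_width: 0.0217
gripper_force: 39.8
```

Run:
```python
from h import *
o=st();print(cmd([.565,-.305,.13],.14),cmd([.565,-.305,.048],.14))
p,o=grab("wrist");save(p,"w4.png",1.0)
```

```text
t 5.82 tcp [ 0.5449 -0.0442  0.1309] phi 0.02 tilt [ 0.003 -0.    -1.   ] w 0.0217 F [-0.1 -0.5 -2.6] gf 39.8 j [ 0.23  0.41 -0.32  1.94  0.18  0.82 -1.74]
[0.0742, 1.3057, 0.0053, -0.0764] [0.0729, 1.3056, 0.4153, -0.0764]
```

>>> {"fn": "play_rows", "kwargs": {"commands": [[[1, 0, 0.1, 0, 0], [1, 0, 0.3, 0, 0], [1, 0, 0.5, 0, 0], [1, 0, 0.7, 0, 0], [1, 0, 0.85, 0, 0], [1, 0, 0.9, 0, 0], [1, 0, 0.9, 0, 0]]]}}

```text
clock: 6.45
tcp_pos: [0.5455, -0.2283, 0.1273]
orientation: [3.141, 0.022, -0.006]
contact_force: [0.5, -0.1, -3.4]
grip_width: 0.0215
gripper_force: 39.9
```

>>> {"fn": "play_rows", "kwargs": {"commands": [[[1, 0.03, 0.15, 0, -0.03], [1, 0.07, 0.3, 0, -0.07], [1, 0.074, 0.4, 0.1, -0.077], [1, 0.074, 0.405, 0.25, -0.077], [1, 0.074, 0.405, 0.35, -0.077], [1, 0.074, 0.405, 0.38, -0.077], [1, 0.074, 0.405, 0.405, -0.077], [1, 0.074, 0.405, 0.405, -0.077], [1, 0.074, 0.405, 0.405, -0.077]]]}}

```text
clock: 7.2
tcp_pos: [0.565, -0.3039, 0.0491]
orientation: [3.133, 0.224, 0.002]
contact_force: [-0.3, -1.1, -1.9]
grip_width: 0.0211
gripper_force: 40.1
```

Run:
```python
from h import *
o=st()
p,o=grab("side");save(p,"s1.png",1.0);print(cmd([.565,-.305,.0465],.14))
```

```text
t 7.2 tcp [ 0.565  -0.3039  0.0491] phi 0.1425 tilt [ 0.001 -0.    -1.   ] w 0.0211 F [-0.3 -1.1 -1.9] gf 40.1 j [ 0.58  0.64 -0.26  1.76  0.22  0.77 -1.21]
[-0.0013, 0.0031, 0.0155, 0.0014]
```

View pics/s1.png

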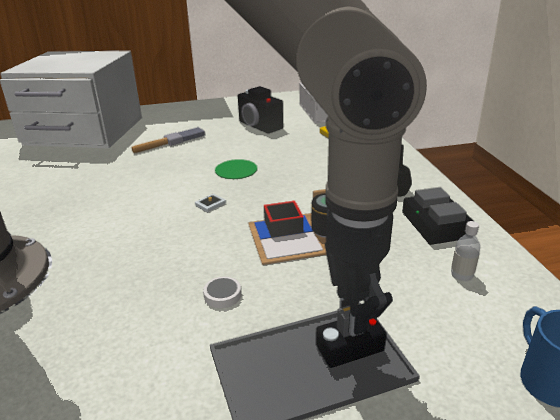

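The grip is just above the tray at (350,345), well inside the rim. Lower it 2.5 mm, release and rise.

>>> {"fn": "play_rows", "kwargs": {"commands": [[[1, 0, 0, 0.01, 0], [1, 0, 0, 0.013, 0], [1, 0, 0, 0.013, 0], [0.3, 0, 0, 0.013, 0], [-1, 0, 0, 0.013, 0], [-1, 0, 0, 0.013, 0], [-1, 0, 0, 0.013, 0], [-1, 0, 0, 0.0, 0], [-1, 0, 0, -0.2, 0], [-1, 0, 0, -0.4, 0], [-1, 0, 0, -0.5, 0], [-1, 0, 0, -0.5, 0]]]}}

```text
clock: 8.25
tcp_pos: [0.5675, -0.3061, 0.1545]
orientation: [3.129, 0.221, 0.014]
contact_force: [1.6, -0.6, 0.0]
grip_width: 0.0855
gripper_force: 0.0
```

Run:
```python
from h import *
o=st();print(cmd([.5443,.0164,.15],.02),cmd([.5443,.0164,.15],.14),)
```

```text
t 8.25 tcp [ 0.5675 -0.3061  0.1545] phi 0.141 tilt [ 0.009 -0.004 -1.   ] w 0.0855 F [ 1.6 -0.6  0. ] gf 0.0 j [ 0.61  0.52 -0.29  1.69  0.17  0.95 -1.17]
[0.1116, -1.6127, 0.0149, 0.077] [0.1116, -1.6127, 0.0149, 0.0006]
```

>>> {"fn": "play_rows", "kwargs": {"commands": [[[-1, 0.056, -0.81, 0, 0], [-1, 0.056, -0.81, 0, 0], [-1, 0.056, -0.81, 0, 0], [-1, 0.056, -0.81, 0, 0], [-1, 0.056, -0.81, 0, 0]]]}}

```text
clock: 8.67
tcp_pos: [0.5521, -0.1328, 0.1483]
orientation: [-3.128, -0.239, 0.0]
contact_force: [0.5, -0.3, -0.6]
grip_width: 0.085
gripper_force: 0.0
```

>>> {"fn": "play_rows", "kwargs": {"commands": [[[-1, 0.056, -0.8, 0, 0.077], [-1, 0.056, -0.8, 0, 0.077], [-1, 0.056, -0.8, 0, 0.077], [-1, 0.056, -0.8, 0, 0.077], [-1, 0.056, -0.8, 0, 0.077], [-1, 0.056, -0.8, 0, 0.077]]]}}

```text
clock: 9.17
tcp_pos: [0.5406, 0.0199, 0.1482]
orientation: [-3.141, -0.04, 0.0]
contact_force: [0.3, -0.8, -0.1]
grip_width: 0.0852
gripper_force: 0.0
```

Run:
```python
from h import *
o=st();p,o=grab("wrist")
im=np.ascontiguousarray(p["pixels"][:,:,::-1])
# red rim
h=cv2.cvtColor(im,cv2.COLOR_BGR2HSV);m=(((h[...,0]<8)|(h[...,0]>172))&(h[...,1]>150)&(h[...,2]>70)).astype(np.uint8)
c=max(cv2.findContours(m,0,2)[0],key=cv2.contourArea)
P=to_plane(p,c.reshape(-1,2),.042,o)[:,:2].astype(np.float32);print(cv2.minAreaRect(P))
l=viewer.trace(p,"lens")[0];c=max(cv2.findContours(l["pixels"].astype(np.uint8),0,2)[0],key=cv2.contourArea)
P=to_plane(p,c.reshape(-1,2),.068,o)[:,:2].astype(np.float32);print(l["score"],cv2.minEnclosingCircle(P))
print(cmd([.5443,.0164,.012],.02))
```

```text
t 9.17 tcp [0.5406 0.0199 0.1482] phi 0.0257 tilt [-0.     0.001 -1.   ] w 0.0852 F [ 0.3 -0.8 -0.1] gf 0.0 j [ 0.14  0.38 -0.36  1.94  0.17  0.85 -1.86]
((0.5441720485687256, 0.016913462430238724), (0.062060851603746414, 0.06152273714542389), 0.8572686314582825)
0.57 ((0.6220760345458984, -0.011783669702708721), 0.031132228672504425)
[0.0179, -0.0017, 0.68, -0.0003]
```

>>> {"fn": "play_rows", "kwargs": {"commands": [[[-1, 0.018, -0.003, 0.2, 0], [-1, 0.018, -0.003, 0.4, 0], [-1, 0.018, -0.003, 0.55, 0], [-1, 0.018, -0.003, 0.65, 0], [-1, 0.018, -0.003, 0.675, 0], [-1, 0.018, -0.003, 0.675, 0], [-1, 0.018, -0.003, 0.675, 0], [-1, 0.018, -0.003, 0.675, 0]]], "grip_force": 25}}

```text
clock: 9.93
tcp_pos: [0.5459, 0.0174, 0.0148]
orientation: [3.141, 0.03, 0.004]
contact_force: [-0.5, -0.4, -0.1]
grip_width: 0.0858
gripper_force: 0.0
```

>>> {"fn": "play_rows", "kwargs": {"commands": [[[1, 0, 0, 0, 0], [1, 0, 0, 0, 0], [1, 0, 0, 0, 0], [1, 0, 0, 0, 0], [1, 0, 0, 0, 0], [1, 0, 0, 0, 0]]], "grip_force": 25}}

```text
clock: 10.43
tcp_pos: [0.5455, 0.0178, 0.0146]
orientation: [3.141, 0.031, 0.003]
contact_force: [-2.5, -0.8, 6.7]
grip_width: 0.0615
gripper_force: 27.5
```

>>> {"fn": "play_rows", "kwargs": {"commands": [[[1, 0, 0, -0.02, 0], [1, 0, 0, -0.1, 0], [1, 0, 0, -0.25, 0], [1, 0, 0, -0.45, 0], [1, 0, 0, -0.5, 0], [1, 0, 0, -0.5, 0], [1, 0, 0, -0.5, 0]]]}}

```text
clock: 11.02
tcp_pos: [0.5447, 0.0178, 0.1139]
orientation: [3.141, 0.032, 0.003]
contact_force: [-0.4, 0.6, -0.9]
grip_width: 0.0614
gripper_force: 27.9
```

Run:
```python
from h import *
o=st();print(cmd([.4515,-.321,.113],.14))
p,o=grab("wrist");save(p,"w5.png",1.0)
```

```text
t 11.02 tcp [0.5447 0.0178 0.1139] phi 0.0201 tilt [ 0.002 -0.    -1.   ] w 0.0614 F [-0.4  0.6 -0.9] gf 27.9 j [ 0.13  0.43 -0.35  1.95  0.21  0.79 -1.88]
[-0.5, 1.6841, 0.0042, -0.0763]
```

View pics/w5.png

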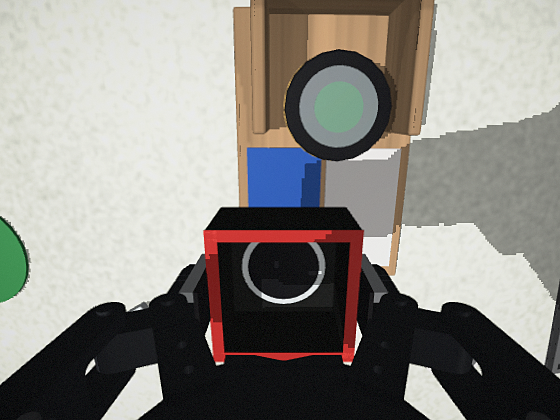

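The hood is held squarely at (284,290). Carrying it to the tray.

>>> {"fn": "play_rows", "kwargs": {"commands": [[[1, -0.05, 0.15, 0, 0], [1, -0.12, 0.35, 0, 0], [1, -0.18, 0.55, 0, 0], [1, -0.23, 0.75, 0, 0], [1, -0.25, 0.84, 0, 0], [1, -0.25, 0.84, 0, 0]]]}}

```text
clock: 11.57
tcp_pos: [0.4946, -0.1571, 0.1113]
orientation: [3.14, 0.018, -0.007]
contact_force: [-0.5, -0.6, -0.4]
grip_width: 0.0613
gripper_force: 27.9
```

>>> {"fn": "play_rows", "kwargs": {"commands": [[[1, -0.05, 0.2, 0, -0.03], [1, -0.12, 0.4, 0, -0.06], [1, -0.18, 0.6, 0, -0.077], [1, -0.25, 0.8, 0, -0.077], [1, -0.25, 0.844, 0.1, -0.077], [1, -0.25, 0.844, 0.25, -0.077], [1, -0.25, 0.844, 0.4, -0.077], [1, -0.25, 0.844, 0.48, -0.077], [1, -0.25, 0.844, 0.5, -0.077], [1, -0.25, 0.844, 0.5, -0.077], [1, -0.25, 0.844, 0.5, -0.077]]]}}

```text
clock: 12.48
tcp_pos: [0.4509, -0.3195, 0.0121]
orientation: [-3.132, -0.223, 0.003]
contact_force: [0.1, 0.3, -0.4]
grip_width: 0.0617
gripper_force: 28.4
```

Run:
```python
from h import *
o=st();print(cmd([.4515,-.321,.0115],.14))
```

```text
t 12.48 tcp [ 0.4509 -0.3195  0.0121] phi 0.1423 tilt [-0.002  0.002 -1.   ] w 0.0617 F [ 0.1  0.3 -0.4] gf 28.4 j [ 0.7   0.6  -0.25  1.98  0.25  0.59 -1.14]
[0.0017, 0.0078, 0.0028, 0.0015]
```

>>> {"fn": "play_rows", "kwargs": {"commands": [[[1, 0, 0, 0.006, 0], [1, 0, 0, 0.006, 0], [0, 0, 0, 0.006, 0], [-1, 0, 0, 0.006, 0], [-1, 0, 0, 0.006, 0], [-1, 0, 0, 0.006, 0], [-1, 0, 0, -0.1, 0], [-1, 0, 0, -0.3, 0], [-1, 0, 0, -0.5, 0], [-1, 0, 0, -0.7, 0], [-1, 0, 0, -0.75, 0], [-1, 0, 0, -0.75, 0]]]}}

```text
clock: 13.48
tcp_pos: [0.4536, -0.3223, 0.1674]
orientation: [3.129, 0.221, 0.01]
contact_force: [0.6, 0.0, -0.3]
grip_width: 0.0856
gripper_force: 0.0
```

Run:
```python
from h import *
o=st();print(cmd([.622,-.0125,.17],1.59))
p,o=grab("wrist");save(p,"w6.png",1.0)
```

```text
t 13.48 tcp [ 0.4536 -0.3223  0.1674] phi 0.1409 tilt [ 0.007 -0.004 -1.   ] w 0.0856 F [ 0.6  0.  -0.3] gf 0.0 j [ 0.76  0.37 -0.31  1.89  0.14  0.89 -1.06]
[1.0512, -1.4152, -0.0144, -0.9225]
```

View pics/w6.png

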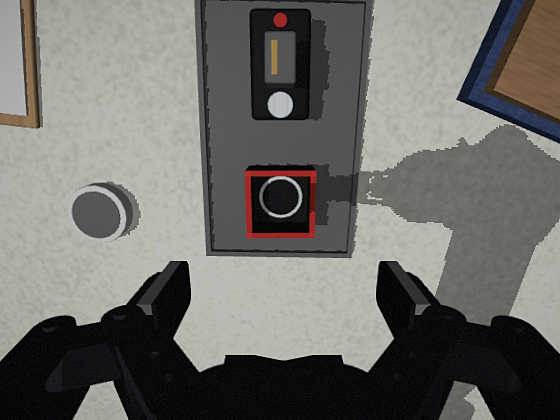

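Both parts rest flat in the tray: grip at (280,65), hood at (280,203). Next, the lens.

>>> {"fn": "play_rows", "kwargs": {"commands": [[[-1, 0.525, -0.708, 0, 0], [-1, 0.525, -0.708, 0, 0], [-1, 0.525, -0.708, 0, 0], [-1, 0.525, -0.708, 0, 0], [-1, 0.525, -0.708, 0, 0], [-1, 0.525, -0.708, 0, 0]]]}}

```text
clock: 14.03
tcp_pos: [0.5361, -0.1607, 0.1614]
orientation: [-3.13, -0.233, 0.003]
contact_force: [0.6, -0.1, -0.3]
grip_width: 0.0855
gripper_force: 0.0
```

>>> {"fn": "play_rows", "kwargs": {"commands": [[[-1, 0.525, -0.708, 0, -0.9225], [-1, 0.525, -0.708, 0, -0.9225], [-1, 0.525, -0.708, 0, -0.9225], [-1, 0.525, -0.708, 0, -0.9225], [-1, 0.525, -0.708, 0, -0.9225], [-1, 0.525, -0.708, 0, -0.9225], [-1, 0.525, -0.708, 0, -0.9225], [-1, 0.525, -0.708, 0, -0.9225], [-1, 0.525, -0.708, 0, -0.9225], [-1, 0.525, -0.708, 0, -0.9225], [-1, 0.525, -0.708, 0, -0.9225], [-1, 0.525, -0.708, 0, -0.9225]]]}}

```text
clock: 15.03
tcp_pos: [0.6181, -0.0131, 0.1611]
orientation: [-2.193, -2.247, 0.004]
contact_force: [0.9, 0.1, 0.3]
grip_width: 0.0854
gripper_force: 0.0
```

```bash
cat >> h.py <<'E'
def lens(p,o,z=.068):
    l=viewer.trace(p,"lens")[0];c=max(cv2.findContours(l["pixels"].astype(np.uint8),0,2)[0],key=cv2.contourArea)
    P=to_plane(p,c.reshape(-1,2),z,o)[:,:2].astype(np.float32);print(l["score"],cv2.minEnclosingCircle(P),cv2.minAreaRect(P)[:2])
E
python3 - <<'E'
from h import *
o=st();p,o=grab("wrist");save(p,"w7.png",1.0);lens(p,o)
print(cmd([.622,-.0125,.022],1.59))
E
```

```text
t 15.03 tcp [ 0.6181 -0.0131  0.1611] phi 1.5949 tilt [-0.003 -0.001 -1.   ] w 0.0854 F [0.9 0.1 0.3] gf 0.0 j [ 0.43  0.56 -0.71  1.72  0.41  1.02 -0.4 ]
0.72 ((0.6224706172943115, -0.007976818829774857), 0.03405972197651863) ((0.6231464147567749, -0.008642129600048065), (0.06485410779714584, 0.06094487011432648))
[0.0021, 0.0215, 0.696, -0.0006]
```

View pics/w7.png

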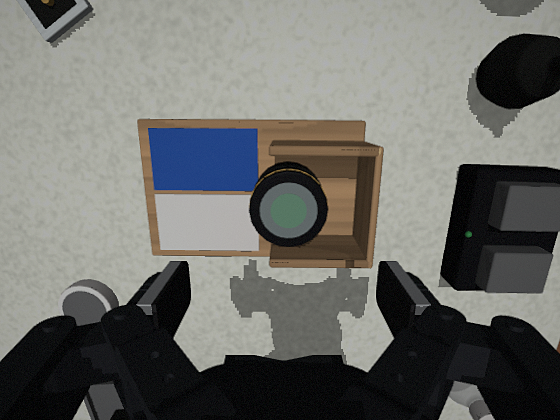

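The lens at (288,205) is alone in the niche. Descending with the fingers in front of and behind it.

>>> {"fn": "play_rows", "kwargs": {"commands": [[[-1, 0.002, 0.022, 0, 0], [-1, 0.002, 0.022, 0.2, 0], [-1, 0.002, 0.022, 0.35, 0], [-1, 0.002, 0.022, 0.5, 0], [-1, 0.002, 0.022, 0.6, 0], [-1, 0.002, 0.022, 0.66, 0], [-1, 0.002, 0.022, 0.695, 0], [-1, 0.002, 0.022, 0.695, 0], [-1, 0.002, 0.022, 0.695, 0]]], "grip_force": 45}}

```text
clock: 15.88
tcp_pos: [0.6244, -0.0103, 0.025]
orientation: [2.2, 2.242, 0.001]
contact_force: [0.6, -0.5, 1.0]
grip_width: 0.0853
gripper_force: 0.0
```

>>> {"fn": "play_rows", "kwargs": {"commands": [[[1, 0, 0, 0, 0], [1, 0, 0, 0, 0], [1, 0, 0, 0, 0], [1, 0, 0, 0, 0], [1, 0, 0, 0, 0], [1, 0, 0, 0, 0]]], "grip_force": 45}}

```text
clock: 16.38
tcp_pos: [0.6246, -0.0104, 0.0259]
orientation: [2.199, 2.241, 0.002]
contact_force: [-1.6, -0.2, 6.0]
grip_width: 0.0613
gripper_force: 48.9
```

>>> {"fn": "play_rows", "kwargs": {"commands": [[[1, 0, 0, -0.02, 0], [1, 0, 0, -0.08, 0], [1, 0, 0, -0.2, 0], [1, 0, 0, -0.35, 0], [1, 0, 0, -0.5, 0], [1, 0, 0, -0.6, 0], [1, 0, 0, -0.6, 0], [1, 0, 0, -0.6, 0]]]}}

```text
clock: 17.05
tcp_pos: [0.6244, -0.0105, 0.1458]
orientation: [2.199, 2.241, 0.003]
contact_force: [0.0, 0.3, -2.7]
grip_width: 0.0613
gripper_force: 49.8
```

Run:
```python
from h import *
o=st();p,o=grab("wrist");save(p,"w8.png",1.0);lens(p,o,.187)
q,_=grab("side");save(q,"s2.png",1.0)
print(cmd([.4925,.2955,.14],1.59))
```

```text
t 17.05 tcp [ 0.6244 -0.0105  0.1458] phi 1.59 tilt [ 0.003 -0.    -1.   ] w 0.0613 F [ 0.   0.3 -2.7] gf 49.8 j [ 0.42  0.58 -0.7   1.73  0.43  0.99 -0.42]
0.65 ((0.6247895956039429, -0.0030948335770517588), 0.03624028339982033) ((0.6248787641525269, 0.0013480279594659805), (0.060188084840774536, 0.06336107105016708))
[1.5441, -0.6201, 0.015, 0.0002]
```

View pics/w8.png

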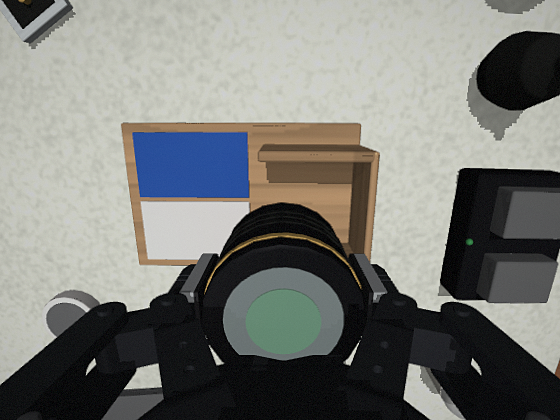

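The lens is held upright at (284,300). Carrying it to the mat.

>>> {"fn": "play_rows", "kwargs": {"commands": [[[1, 0.1, 0, 0, 0], [1, 0.25, -0.06, 0, 0], [1, 0.42, -0.14, 0, 0], [1, 0.58, -0.21, 0, 0], [1, 0.72, -0.28, 0, 0], [1, 0.77, -0.31, 0, 0], [1, 0.77, -0.31, 0, 0]]]}}

```text
clock: 17.78
tcp_pos: [0.5557, 0.1465, 0.1433]
orientation: [-2.19, -2.248, 0.002]
contact_force: [0.0, 0.0, -2.9]
grip_width: 0.0609
gripper_force: 49.9
```

>>> {"fn": "play_rows", "kwargs": {"commands": [[[1, 0.1, -0.04, 0, 0], [1, 0.25, -0.1, 0, 0], [1, 0.42, -0.17, 0, 0], [1, 0.58, -0.23, 0.1, 0], [1, 0.72, -0.29, 0.2, 0], [1, 0.774, -0.31, 0.3, 0], [1, 0.774, -0.31, 0.4, 0], [1, 0.774, -0.31, 0.45, 0], [1, 0.774, -0.31, 0.45, 0]]]}}

```text
clock: 18.53
tcp_pos: [0.4928, 0.2932, 0.051]
orientation: [-2.201, -2.241, 0.01]
contact_force: [0.1, -0.1, -2.6]
grip_width: 0.0613
gripper_force: 49.9
```

Run:
```python
from h import *
o=st();p,o=grab("wrist");save(p,"w9.png",1.0)
z=o["tcp_pos"][2]-.0259+.068
c=to_plane(p,[[284,322]],z,o)[0,:2];print("lens est",c)
# mat: green
h=cv2.cvtColor(np.ascontiguousarray(p["pixels"]),cv2.COLOR_RGB2HSV);m=((h[...,0]>50)&(h[...,0]<75)&(h[...,1]>120)).astype(np.uint8)
cc=max(cv2.findContours(m,0,2)[0],key=cv2.contourArea).reshape(-1,2);P=to_plane(p,cc,.003,o)[:,:2]
# keep the outer arc: fit circle radius .05
from scipy.optimize import least_squares
s=least_squares(lambda v:np.linalg.norm(P-v,axis=1)-.05,[.4925,.2955],loss="soft_l1",f_scale=.001);print("mat",s.x)
q,_=grab("top");h=cv2.cvtColor(np.ascontiguousarray(q["pixels"]),cv2.COLOR_RGB2HSV)
print(cmd([.4925,.2975,.0229],1.59))
```

```text
t 18.53 tcp [0.4928 0.2932 0.051 ] phi 1.5891 tilt [-0.005 -0.004 -1.   ] w 0.0613 F [ 0.1 -0.1 -2.6] gf 49.9 j [-0.14  0.64 -0.67  1.9   0.55  0.8  -1.09]
lens est [0.49387505 0.2915995 ]
mat [0.49271681 0.29684945]
[0.0153, -0.0097, 0.1553, -0.0011]
```

View pics/w9.png

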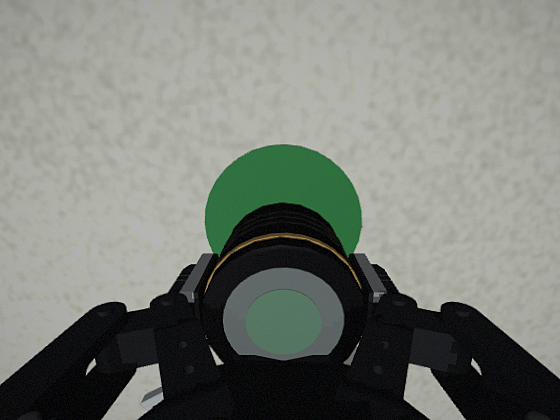

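The lens is over the mat and the view is clear. Lowering.

>>> {"fn": "play_rows", "kwargs": {"commands": [[[1, 0.017, -0.008, 0.04, 0], [1, 0.017, -0.008, 0.08, 0], [1, 0.017, -0.008, 0.12, 0], [1, 0.017, -0.008, 0.14, 0], [1, 0.017, -0.008, 0.146, 0], [1, 0.017, -0.008, 0.146, 0], [1, 0.017, -0.008, 0.146, 0]]]}}

```text
clock: 19.22
tcp_pos: [0.4922, 0.2993, 0.0252]
orientation: [-2.2, -2.243, -0.0]
contact_force: [0.5, 0.2, -2.7]
grip_width: 0.0607
gripper_force: 49.9
```

Run:
```python
from h import *
o=st();print(cmd([.4925,.298,.0229],1.59))
```

```text
t 19.22 tcp [0.4922 0.2993 0.0252] phi 1.5903 tilt [ 0.  0. -1.] w 0.0607 F [ 0.5  0.2 -2.7] gf 49.9 j [-0.17  0.68 -0.65  1.91  0.59  0.75 -1.13]
[-0.0067, 0.0013, 0.0114, 0.0002]
```

>>> {"fn": "play_rows", "kwargs": {"commands": [[[1, -0.007, 0, 0.005, 0], [1, -0.007, 0, 0.009, 0], [1, -0.007, 0, 0.012, 0], [1, -0.007, 0, 0.012, 0], [1, -0.007, 0, 0.012, 0]]]}}

```text
clock: 19.63
tcp_pos: [0.4923, 0.2977, 0.0229]
orientation: [2.2, 2.243, 0.0]
contact_force: [-0.5, -0.7, -0.3]
grip_width: 0.0614
gripper_force: 50.0
```

>>> {"fn": "play_rows", "kwargs": {"commands": [[[0.2, 0, 0, 0, 0], [0, 0, 0, 0, 0], [-1, 0, 0, 0, 0], [-1, 0, 0, 0, 0], [-1, 0, 0, 0, 0], [-1, 0, 0, -0.1, 0], [-1, 0, 0, -0.25, 0], [-1, 0, 0, -0.4, 0], [-1, 0, 0, -0.6, 0], [-1, 0, 0, -0.7, 0], [-1, 0, 0, -0.7, 0]]]}}

```text
clock: 20.55
tcp_pos: [0.4944, 0.3004, 0.168]
orientation: [2.198, 2.242, 0.014]
contact_force: [0.6, 0.5, -0.5]
grip_width: 0.0856
gripper_force: 0.0
```

Run:
```python
from h import *
o=st();p,o=grab("wrist");q,_=grab("side")
a=p["pixels"][:,:,::-1];b=q["pixels"][:,:,::-1];cv2.imwrite("pics/w10.png",cv2.resize(np.hstack([a,b]),(800,300)))
lens(p,o,.065)
h=cv2.cvtColor(np.ascontiguousarray(p["pixels"]),cv2.COLOR_RGB2HSV);m=((h[...,0]>50)&(h[...,0]<75)&(h[...,1]>120)).astype(np.uint8)
m[:,:]=m
cc=max(cv2.findContours(m,0,2)[0],key=cv2.contourArea).reshape(-1,2);P=to_plane(p,cc,.003,o)[:,:2]
from scipy.optimize import least_squares
print("mat",least_squares(lambda v:np.linalg.norm(P-v,axis=1)-.05,[.4925,.2955],loss="soft_l1",f_scale=.001).x)
# glass centre
g=((h[...,0]>45)&(h[...,0]<85)&(h[...,1]>40)&(h[...,1]<115)&(h[...,2]>70)).astype(np.uint8)
n,L,S,C=cv2.connectedComponentsWithStats(g);i=1+np.argmax(S[1:,4]);print("glass",S[i],C[i],to_plane(p,[C[i]],.065,o)[0,:2])
print(cmd([.565,-.305,.16],.14))
```

```text
t 20.55 tcp [0.4944 0.3004 0.168 ] phi 1.5905 tilt [ 0.007  0.005 -1.   ] w 0.0856 F [ 0.6  0.5 -0.5] gf 0.0 j [-0.06  0.5  -0.77  1.82  0.41  0.98 -0.99]
0.63 ((0.4925001859664917, 0.30032849311828613), 0.03443201258778572) ((0.49402639269828796, 0.29990237951278687), (0.06692235171794891, 0.06163002550601959))
mat [0.49312827 0.29629049]
glass [262 197  35  34 912] [279.375      213.67324561] [0.49275812 0.29600521]
[-3.0189, 0.3067, 0.013, 0.9232]
```

View pics/w10.png

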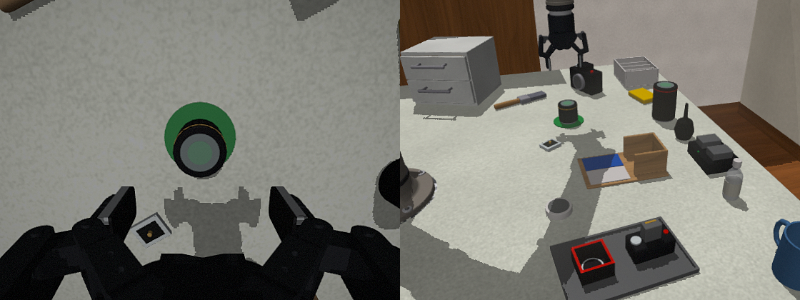

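The lens stands upright and centred on the mat: glass centre (0.4928, 0.2960) against mat centre (0.493, 0.296). Now going back for the hood.

>>> {"fn": "play_rows", "kwargs": {"commands": [[[-1, -0.776, -0.069, 0, 0], [-1, -0.776, -0.069, 0, 0], [-1, -0.776, -0.069, 0, 0], [-1, -0.776, -0.069, 0, 0], [-1, -0.776, -0.069, 0, 0]]]}}

```text
clock: 21.12
tcp_pos: [0.48, 0.1339, 0.1601]
orientation: [2.209, 2.233, -0.012]
contact_force: [-0.5, -1.0, -1.2]
grip_width: 0.0853
gripper_force: 0.0
```

>>> {"fn": "play_rows", "kwargs": {"commands": [[[-1, -0.776, -0.069, 0, 0], [-1, -0.776, -0.069, 0, 0], [-1, -0.776, -0.069, 0, 0], [-1, -0.776, -0.069, 0, 0], [-1, -0.776, -0.069, 0, 0]]]}}

```text
clock: 21.53
tcp_pos: [0.4687, -0.0204, 0.1607]
orientation: [-2.21, -2.232, 0.009]
contact_force: [0.2, -0.6, 0.9]
grip_width: 0.0855
gripper_force: 0.0
```

>>> {"fn": "play_rows", "kwargs": {"commands": [[[-1, -0.776, -0.069, 0, 0], [-1, -0.776, -0.069, 0, 0], [-1, -0.776, -0.069, 0, 0], [-1, -0.776, -0.069, 0, 0], [-1, -0.776, -0.069, 0, 0]]]}}

```text
clock: 21.95
tcp_pos: [0.4579, -0.1753, 0.1609]
orientation: [-2.21, -2.231, 0.005]
contact_force: [0.5, -1.5, -0.6]
grip_width: 0.0854
gripper_force: 0.0
```

>>> {"fn": "play_rows", "kwargs": {"commands": [[[-1, -0.776, -0.069, 0, 0.923], [-1, -0.776, -0.069, 0, 0.923], [-1, -0.776, -0.069, 0, 0.923], [-1, -0.776, -0.069, 0, 0.923], [-1, -0.776, -0.069, 0, 0.923], [-1, -0.776, -0.069, 0, 0.923], [-1, -0.776, -0.069, 0, 0.923], [-1, -0.776, -0.069, 0, 0.923], [-1, -0.776, -0.069, 0, 0.923], [-1, -0.776, -0.069, 0, 0.923], [-1, -0.776, -0.069, 0, 0.923], [-1, -0.776, -0.069, 0, 0.923]]]}}

```text
clock: 22.95
tcp_pos: [0.4489, -0.3227, 0.1612]
orientation: [-3.133, -0.211, 0.003]
contact_force: [-0.4, 0.7, 0.4]
grip_width: 0.0854
gripper_force: 0.0
```

```bash
cat >> h.py <<'E'
def rim(p,o,z):
    h=cv2.cvtColor(np.ascontiguousarray(p["pixels"]),cv2.COLOR_RGB2HSV);m=(((h[...,0]<8)|(h[...,0]>172))&(h[...,1]>150)&(h[...,2]>70)).astype(np.uint8)
    c=max(cv2.findContours(m,0,2)[0],key=cv2.contourArea)
    r_=cv2.minAreaRect(to_plane(p,c.reshape(-1,2),z,o)[:,:2].astype(np.float32));print("rim",r_);return r_
E
python3 - <<'E'
from h import *
o=st();p,o=grab("wrist");r_=rim(p,o,.038);print(cmd([*r_[0],.0107],.14))
E
```

```text
t 22.95 tcp [ 0.4489 -0.3227  0.1612] phi 0.1348 tilt [-0.002  0.001 -1.   ] w 0.0854 F [-0.4  0.7  0.4] gf 0.0 j [ 0.77  0.38 -0.32  1.9   0.15  0.89 -1.06]
rim ((0.4501177668571472, -0.32151320576667786), (0.06157483160495758, 0.06206010654568672), 7.80704927444458)
[0.0079, -0.0033, 0.7527, -0.0046]
```

>>> {"fn": "play_rows", "kwargs": {"commands": [[[-1, 0.008, -0.003, 0.2, -0.002], [-1, 0.008, -0.003, 0.4, -0.002], [-1, 0.008, -0.003, 0.6, -0.002], [-1, 0.008, -0.003, 0.7, -0.002], [-1, 0.008, -0.003, 0.75, -0.002], [-1, 0.008, -0.003, 0.75, -0.002], [-1, 0.008, -0.003, 0.75, -0.002]]], "grip_force": 25}}

```text
clock: 23.58
tcp_pos: [0.451, -0.3227, 0.0127]
orientation: [-3.133, -0.227, 0.0]
contact_force: [0.2, -0.0, -0.1]
grip_width: 0.0855
gripper_force: 0.0
```

>>> {"fn": "play_rows", "kwargs": {"commands": [[[1, 0, 0, 0, 0], [1, 0, 0, 0, 0], [1, 0, 0, 0, 0], [1, 0, 0, 0, 0], [1, 0, 0, 0, 0], [1, 0, 0, 0, 0]]]}}

```text
clock: 24.08
tcp_pos: [0.4518, -0.3238, 0.0145]
orientation: [3.132, 0.225, 0.004]
contact_force: [-1.1, 0.9, 7.3]
grip_width: 0.0614
gripper_force: 28.1
```

Run:
```python
from h import *
o=st();p,o=grab("wrist");r_=rim(p,o,.038)
```

```text
t 24.08 tcp [ 0.4518 -0.3238  0.0145] phi 0.1436 tilt [ 0.003 -0.002 -1.   ] w 0.0614 F [-1.1  0.9  7.3] gf 28.1 j [ 0.71  0.59 -0.26  1.98  0.26  0.6  -1.15]
rim ((0.4507575035095215, -0.32433056831359863), (0.0618533194065094, 0.06196945533156395), 8.168203353881836)
```

>>> {"fn": "play_rows", "kwargs": {"commands": [[[1, 0, 0, -0.02, 0], [1, 0, 0, -0.1, 0], [1, 0, 0, -0.25, 0], [1, 0, 0, -0.45, 0], [1, 0, 0, -0.5, 0], [1, 0, 0, -0.5, 0], [1, 0, 0, -0.5, 0]]]}}

```text
clock: 24.72
tcp_pos: [0.4506, -0.3235, 0.1135]
orientation: [3.132, 0.225, 0.002]
contact_force: [-0.5, -0.4, -1.3]
grip_width: 0.0614
gripper_force: 27.7
```

Run:
```python
from h import *
o=st();p,o=grab("wrist");z=o["tcp_pos"][2]+.027;rim(p,o,z);print(cmd([.545,.0175,.113],.02))
```

```text
t 24.72 tcp [ 0.4506 -0.3235  0.1135] phi 0.1432 tilt [ 0.001 -0.001 -1.   ] w 0.0614 F [-0.5 -0.4 -1.3] gf 27.7 j [ 0.76  0.44 -0.31  1.93  0.19  0.79 -1.09]
rim ((0.4517230689525604, -0.3237867057323456), (0.06004340201616287, 0.05992455780506134), 8.214049339294434)
[0.7141, -1.617, -0.0036, 0.0786]
```

>>> {"fn": "play_rows", "kwargs": {"commands": [[[1, 0.05, -0.12, 0, 0], [1, 0.12, -0.28, 0, 0], [1, 0.2, -0.45, 0, 0], [1, 0.28, -0.62, 0, 0], [1, 0.34, -0.77, 0, 0], [1, 0.357, -0.81, 0, 0], [1, 0.357, -0.81, 0, 0]]]}}

```text
clock: 25.35
tcp_pos: [0.4978, -0.1487, 0.1113]
orientation: [-3.131, -0.235, 0.003]
contact_force: [-0.0, -0.2, -0.4]
grip_width: 0.0616
gripper_force: 27.7
```

>>> {"fn": "play_rows", "kwargs": {"commands": [[[1, 0.05, -0.12, 0, 0.02], [1, 0.12, -0.28, 0, 0.05], [1, 0.2, -0.45, 0, 0.08], [1, 0.28, -0.62, 0, 0.08], [1, 0.34, -0.77, 0, 0.08], [1, 0.357, -0.805, 0, 0.08], [1, 0.357, -0.805, 0.15, 0.08], [1, 0.357, -0.805, 0.3, 0.08], [1, 0.357, -0.805, 0.36, 0.08], [1, 0.357, -0.805, 0.36, 0.08], [1, 0.357, -0.805, 0.36, 0.08]]]}}

```text
clock: 26.27
tcp_pos: [0.545, 0.0156, 0.0401]
orientation: [3.141, 0.026, -0.004]
contact_force: [-0.9, 0.2, -0.1]
grip_width: 0.0612
gripper_force: 27.7
```

Run:
```python
from h import *
o=st();p,o=grab("wrist");z=o["tcp_pos"][2]+.0235;rim(p,o,z);print(cmd([.545,.017,.0185],.018))
```

```text
t 26.27 tcp [0.545  0.0156 0.0401] phi 0.0163 tilt [-0.002 -0.001 -1.   ] w 0.0612 F [-0.9  0.2 -0.1] gf 27.7 j [ 0.11  0.55 -0.33  1.99  0.28  0.65 -1.95]
rim ((0.5440318584442139, 0.015054436400532722), (0.062001101672649384, 0.06177821010351181), 0.9571396708488464)
[-0.0052, -0.0052, 0.1134, -0.0009]
```

>>> {"fn": "play_rows", "kwargs": {"commands": [[[1, 0, -0.007, 0.04, 0], [1, 0, -0.007, 0.08, 0], [1, 0, -0.007, 0.095, 0], [1, 0, -0.007, 0.1, 0], [1, 0, -0.007, 0.1, 0]]]}}

```text
clock: 26.73
tcp_pos: [0.5455, 0.0184, 0.0205]
orientation: [3.141, 0.028, -0.001]
contact_force: [-0.2, -0.1, -0.1]
grip_width: 0.0612
gripper_force: 27.8
```

Run:
```python
from h import *
o=st();p,o=grab("wrist");z=o["tcp_pos"][2]+.0235;rim(p,o,z)
```

```text
t 26.73 tcp [0.5455 0.0184 0.0205] phi 0.0181 tilt [-0. -0. -1.] w 0.0612 F [-0.2 -0.1 -0.1] gf 27.8 j [ 0.1   0.58 -0.31  2.    0.3   0.61 -1.97]
rim ((0.54444819688797, 0.017829541116952896), (0.061919908970594406, 0.06186361610889435), 1.068786382675171)
```

>>> {"fn": "play_rows", "kwargs": {"commands": [[[1, -0.001, 0.005, 0.004, 0], [1, -0.001, 0.005, 0.009, 0], [1, -0.001, 0.005, 0.012, 0], [1, -0.001, 0.005, 0.012, 0], [1, -0.001, 0.005, 0.012, 0]]]}}

```text
clock: 27.2
tcp_pos: [0.5456, 0.0173, 0.0185]
orientation: [3.141, 0.028, 0.0]
contact_force: [-0.3, -0.9, 2.9]
grip_width: 0.0613
gripper_force: 28.1
```

>>> {"fn": "play_rows", "kwargs": {"commands": [[[0.2, 0, 0, 0, 0], [0, 0, 0, 0, 0], [-1, 0, 0, 0, 0], [-1, 0, 0, 0, 0], [-1, 0, 0, 0, 0], [-1, 0, 0, -0.1, 0], [-1, 0, 0, -0.25, 0], [-1, 0, 0, -0.4, 0], [-1, 0, 0, -0.6, 0], [-1, 0, 0, -0.65, 0], [-1, 0, 0, -0.65, 0], [-1, 0, 0, -0.65, 0]]]}}

```text
clock: 28.2
tcp_pos: [0.5456, 0.0173, 0.1485]
orientation: [3.141, 0.028, 0.002]
contact_force: [-0.8, 0.2, -0.6]
grip_width: 0.0855
gripper_force: 0.0
```

Run:
```python
from h import *
o=st();p,o=grab("wrist");rim(p,o,.042);print(cmd([.5665,-.305,.15],.14))
```

```text
t 28.2 tcp [0.5456 0.0173 0.1485] phi 0.0178 tilt [ 0.001 -0.    -1.   ] w 0.0855 F [-0.8  0.2 -0.6] gf 0.0 j [ 0.16  0.39 -0.38  1.92  0.19  0.86 -1.87]
rim ((0.5445618033409119, 0.01705189049243927), (0.06108693778514862, 0.06151485815644264), 1.0529834032058716)
[0.0799, 1.6126, -0.0126, -0.0778]
```

Hood is back within 0.5 mm. Now the grip.

>>> {"fn": "play_rows", "kwargs": {"commands": [[[-1, 0.04, 0.806, -0.02, 0], [-1, 0.04, 0.806, -0.02, 0], [-1, 0.04, 0.806, -0.02, 0], [-1, 0.04, 0.806, -0.02, 0], [-1, 0.04, 0.806, -0.02, 0]]]}}

```text
clock: 28.67
tcp_pos: [0.5544, -0.1536, 0.15]
orientation: [3.138, 0.01, -0.006]
contact_force: [0.4, -0.1, 0.2]
grip_width: 0.0855
gripper_force: 0.0
```

>>> {"fn": "play_rows", "kwargs": {"commands": [[[-1, 0.03, 0.806, -0.02, -0.078], [-1, 0.03, 0.806, -0.02, -0.078], [-1, 0.03, 0.806, -0.02, -0.078], [-1, 0.03, 0.806, -0.02, -0.078], [-1, 0.03, 0.806, -0.02, -0.078], [-1, 0.03, 0.806, -0.02, -0.078], [-1, 0.03, 0.806, -0.02, -0.078]]]}}

```text
clock: 29.25
tcp_pos: [0.5645, -0.3033, 0.1543]
orientation: [-3.131, -0.221, 0.004]
contact_force: [1.3, 1.3, 0.3]
grip_width: 0.0851
gripper_force: 0.0
```

```bash
cat >> h.py <<'E'
def reddot(p,o,z):
    h=cv2.cvtColor(np.ascontiguousarray(p["pixels"]),cv2.COLOR_RGB2HSV);m=(((h[...,0]<8)|(h[...,0]>172))&(h[...,1]>150)&(h[...,2]>70)).astype(np.uint8)
    for c in cv2.findContours(m,0,2)[0]:
        if cv2.contourArea(c)>40:
            (u,v),(a,b),t=cv2.minAreaRect(c)
            print("red",round(u),round(v),round(a),round(b),to_plane(p,[[u,v]],z,o)[0,:2].round(4))
E
python3 - <<'E'
from h import *
o=st();p,o=grab("wrist");save(p,"w11.png",1.0);reddot(p,o,.04)
a=viewer.trace(p,"grip")[0];m=a["pixels"].astype(np.uint8);c=max(cv2.findContours(m,0,2)[0],key=cv2.contourArea)
print(a["score"],cv2.minAreaRect(to_plane(p,c.reshape(-1,2),.04,o)[:,:2].astype(np.float32)))
print(cmd([.565,-.305,.0465],.14))
E
```

```text
t 29.25 tcp [ 0.5645 -0.3033  0.1543] phi 0.1408 tilt [-0.003  0.002 -1.   ] w 0.0851 F [1.3 1.3 0.3] gf 0.0 j [ 0.62  0.52 -0.31  1.69  0.18  0.96 -1.19]
red 285 168 12 12 [ 0.5954 -0.3006]
0.93 ((0.5666311979293823, -0.3051128387451172), (0.08562416583299637, 0.048043932765722275), 8.121243476867676)
[-0.0028, 0.0153, 0.5437, 0.0021]
```

View pics/w11.png

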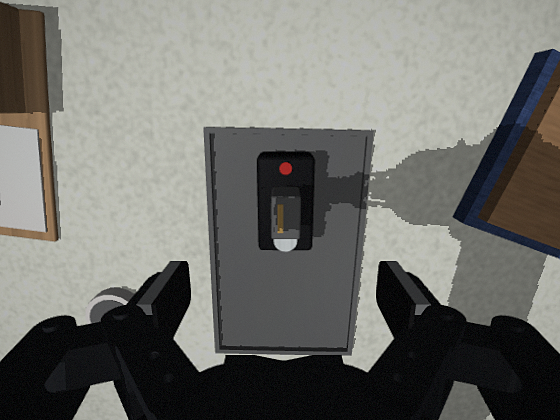

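Grip at (285,200), square to the fingers.

>>> {"fn": "play_rows", "kwargs": {"commands": [[[-1, -0.003, 0.013, 0.2, 0], [-1, -0.003, 0.013, 0.35, 0], [-1, -0.003, 0.013, 0.45, 0], [-1, -0.003, 0.013, 0.51, 0], [-1, -0.003, 0.013, 0.535, 0], [-1, -0.003, 0.013, 0.535, 0], [-1, -0.003, 0.013, 0.535, 0]]], "grip_force": 40}}

```text
clock: 29.93
tcp_pos: [0.566, -0.307, 0.0504]
orientation: [3.133, 0.222, 0.002]
contact_force: [0.7, -0.1, 1.3]
grip_width: 0.0855
gripper_force: 0.0
```

>>> {"fn": "play_rows", "kwargs": {"commands": [[[1, 0, 0, 0, 0], [1, 0, 0, 0, 0], [1, 0, 0, 0, 0], [1, 0, 0, 0, 0], [1, 0, 0, 0, 0], [1, 0, 0, 0, 0], [1, 0, 0, 0, 0], [1, 0, 0, 0, 0], [1, 0, 0, 0, 0]]]}}

```text
clock: 30.68
tcp_pos: [0.5651, -0.3072, 0.0495]
orientation: [-3.134, -0.221, -0.0]
contact_force: [-0.9, 1.2, 3.8]
grip_width: 0.021
gripper_force: 46.9
```

Run:
```python
from h import *
o=st();p,o=grab("wrist");reddot(p,o,.041)
```

```text
t 30.68 tcp [ 0.5651 -0.3072  0.0495] phi 0.1405 tilt [ 0.  0. -1.] w 0.021 F [-0.9  1.2  3.8] gf 46.9 j [ 0.6   0.65 -0.28  1.75  0.24  0.78 -1.22]
red 282 202 19 21 [ 0.5957 -0.3031]
```

>>> {"fn": "play_rows", "kwargs": {"commands": [[[1, 0, 0, -0.05, 0], [1, 0, 0, -0.12, 0], [1, 0, 0, -0.25, 0], [1, 0, 0, -0.4, 0], [1, 0, 0, -0.4, 0], [1, 0, 0, -0.4, 0]]]}}

```text
clock: 31.23
tcp_pos: [0.5664, -0.3082, 0.1322]
orientation: [3.131, 0.22, 0.007]
contact_force: [-0.1, 0.1, -3.1]
grip_width: 0.021
gripper_force: 46.2
```

Run:
```python
from h import *
o=st();print(cmd([.545,-.0441,.13],.02))
```

```text
t 31.23 tcp [ 0.5664 -0.3082  0.1322] phi 0.14 tilt [ 0.004 -0.002 -1.   ] w 0.021 F [-0.1  0.1 -3.1] gf 46.2 j [ 0.62  0.55 -0.3   1.71  0.2   0.92 -1.19]
[0.0781, -1.3228, 0.0076, 0.0764]
```

>>> {"fn": "play_rows", "kwargs": {"commands": [[[1, 0.005, -0.1, 0, 0], [1, 0.015, -0.25, 0, 0], [1, 0.025, -0.4, 0, 0], [1, 0.035, -0.55, 0, 0], [1, 0.039, -0.66, 0, 0], [1, 0.039, -0.66, 0, 0]]]}}

```text
clock: 31.73
tcp_pos: [0.5532, -0.1687, 0.1284]
orientation: [-3.129, -0.232, 0.003]
contact_force: [0.2, 0.6, -2.7]
grip_width: 0.0212
gripper_force: 46.2
```

>>> {"fn": "play_rows", "kwargs": {"commands": [[[1, 0.005, -0.1, 0, 0.02], [1, 0.015, -0.25, 0, 0.05], [1, 0.025, -0.4, 0, 0.077], [1, 0.035, -0.55, 0, 0.077], [1, 0.039, -0.66, 0, 0.077], [1, 0.039, -0.662, 0.05, 0.077], [1, 0.039, -0.662, 0.15, 0.077], [1, 0.039, -0.662, 0.25, 0.077], [1, 0.039, -0.662, 0.3, 0.077], [1, 0.039, -0.662, 0.3, 0.077], [1, 0.039, -0.662, 0.3, 0.077]]]}}

```text
clock: 32.65
tcp_pos: [0.5429, -0.0439, 0.0687]
orientation: [3.141, 0.03, -0.003]
contact_force: [-0.4, -0.0, -2.2]
grip_width: 0.021
gripper_force: 46.1
```

Run:
```python
from h import *
o=st();p,o=grab("wrist");reddot(p,o,o["tcp_pos"][2]-.0495+.041);print(cmd([.5448,-.0443,.0535],.02))
```

```text
t 32.65 tcp [ 0.5429 -0.0439  0.0687] phi 0.0189 tilt [-0.002 -0.    -1.   ] w 0.021 F [-0.4 -0.  -2.2] gf 46.1 j [ 0.22  0.5  -0.32  1.98  0.24  0.7  -1.8 ]
red 282 202 19 21 [ 0.5738 -0.0435]
red 174 240 101 114 [0.5532 0.0114]
[0.0054, 0.0027, 0.0804, -0.0007]
```

>>> {"fn": "play_rows", "kwargs": {"commands": [[[1, 0.007, 0.003, 0.02, 0], [1, 0.007, 0.003, 0.045, 0], [1, 0.007, 0.003, 0.06, 0], [1, 0.007, 0.003, 0.068, 0], [1, 0.007, 0.003, 0.068, 0], [1, 0.007, 0.003, 0.068, 0]]]}}

```text
clock: 33.2
tcp_pos: [0.5448, -0.0439, 0.0557]
orientation: [3.141, 0.031, -0.0]
contact_force: [0.3, 0.5, -2.8]
grip_width: 0.0213
gripper_force: 46.2
```

Run:
```python
from h import *
o=st();p,o=grab("wrist");reddot(p,o,o["tcp_pos"][2]-.0495+.041);print(cmd([.5448,-.0443,.0535],.02))
```

```text
t 33.2 tcp [ 0.5448 -0.0439  0.0557] phi 0.0195 tilt [-0. -0. -1.] w 0.0213 F [ 0.3  0.5 -2.8] gf 46.2 j [ 0.21  0.52 -0.31  1.98  0.25  0.67 -1.81]
red 201 300 5 20 [ 5.205e-01 -5.000e-04]
red 167 249 109 120 [0.5494 0.0157]
red 282 202 19 21 [ 0.5757 -0.0435]
[-0.0006, 0.002, 0.0115, -0.0003]
```

>>> {"fn": "play_rows", "kwargs": {"commands": [[[1, 0, 0.002, 0.005, 0], [1, 0, 0.002, 0.01, 0], [1, 0, 0.002, 0.012, 0], [1, 0, 0.002, 0.012, 0], [1, 0, 0.002, 0.012, 0]]]}}

```text
clock: 33.67
tcp_pos: [0.545, -0.0443, 0.0535]
orientation: [3.141, 0.031, 0.0]
contact_force: [-0.7, -0.2, -0.1]
grip_width: 0.0211
gripper_force: 46.4
```

>>> {"fn": "play_rows", "kwargs": {"commands": [[[0.4, 0, 0, 0, 0], [-0.2, 0, 0, 0, 0], [-1, 0, 0, 0, 0], [-1, 0, 0, 0, 0], [-1, 0, 0, 0, 0], [-1, 0, 0, -0.05, 0], [-1, 0, 0, -0.2, 0], [-1, 0, 0, -0.4, 0], [-1, 0, 0, -0.6, 0], [-1, 0.08, -0.12, -0.75, 0], [-1, 0.08, -0.12, -0.75, 0], [-1, 0.08, -0.12, -0.75, 0]]]}}

```text
clock: 34.67
tcp_pos: [0.5623, -0.0182, 0.2063]
orientation: [-3.141, -0.035, -0.009]
contact_force: [-0.7, -0.8, 0.1]
grip_width: 0.0857
gripper_force: 0.0
```

Run:
```python
from h import *
o=st();p,o=grab("wrist");reddot(p,o,.0445);rim(p,o,.042)
a=viewer.trace(p,"grip")[0];m=a["pixels"].astype(np.uint8);c=max(cv2.findContours(m,0,2)[0],key=cv2.contourArea)
print(a["score"],cv2.minAreaRect(to_plane(p,c.reshape(-1,2),.044,o)[:,:2].astype(np.float32)))
q,_=grab("side");g=np.hstack([p["pixels"],q["pixels"]])[:,:,::-1];cv2.imwrite("pics/fin.png",cv2.resize(g,(800,300)))
```

```text
t 34.67 tcp [ 0.5623 -0.0182  0.2063] phi 0.0221 tilt [ 0.006  0.001 -1.   ] w 0.0857 F [-0.7 -0.8  0.1] gf 0.0 j [ 0.23  0.34 -0.38  1.84  0.15  0.98 -1.76]
red 247 208 59 62 [0.5458 0.017 ]
red 309 180 10 10 [ 0.5759 -0.0434]
rim ((0.5443722009658813, 0.016761738806962967), (0.06160280480980873, 0.06117891147732735), 1.0434246063232422)
0.71 ((0.5469362735748291, -0.04375038295984268), (0.0870295912027359, 0.047911711037158966), 0.9349802136421204)
```

View pics/fin.png

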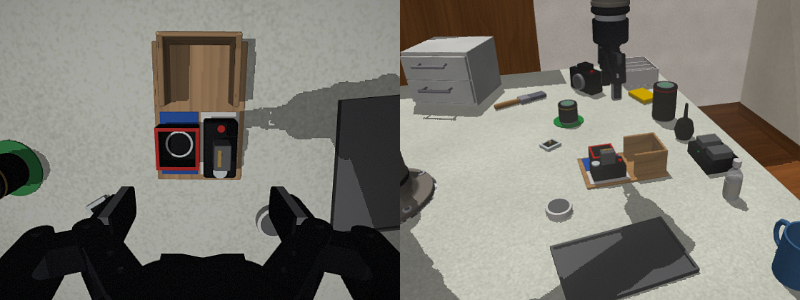

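The niche is empty, and the hood at (178,147) and grip at (220,145) are back on their pads within about 1 mm of where they stood. The lens is on the mat, and the cap and plate have not moved.

```bash
python3 -c "
from bench import r
print(r.hand_in())"
```

```text
the job is handed in; nothing more can be done
None
```

The job is handed in: the lens stands upright within about 1 mm of the centre of the mat, the grip is back on the white pad and the hood on the blue pad, each about 1 mm or less from where it stood, and I left the rear cap and tripod plate alone (about 35 s of the 109 s used).

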